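# Unstack the fractional plates and put each on its own peg

### The job

Someone left the four small weight plates in two stacks on the gym bench: take the stacks apart and put each plate back over the storage peg of its own colour, lying flat on the peg's coloured foot. Lower every plate all the way down before letting go rather than dropping it down the pin, and leave the dumbbell and the drinks shaker where they are.

Things in the scene. Friction and masses are not known exactly. Their poses are not given: they have to be found in the camera images.
- red_plate_center (a point): Red large weight plate, loose, flat: disc 110 mm across, 9 mm thick, with a raised hub (44 mm across, the grip) whose top is 24 mm above the underside; 28 mm hole right through. 0.45 kg. This point: on the axis, 12 mm above the underside; z up. At the start on the bench, a small plate on its hub.
- blue_plate_center (a point): Blue large weight plate, loose, flat: disc 110 mm across, 9 mm thick, with a raised hub (44 mm across, the grip) whose top is 24 mm above the underside; 28 mm hole right through. 0.34 kg. This point: on the axis, 12 mm above the underside; z up. At the start on the bench, a small plate on its hub.
- yellow_plate_center (a point): Yellow small weight plate, loose, flat: disc 84 mm across, 8 mm thick, with a raised hub (44 mm across, the grip) whose top is 24 mm above the underside; 28 mm hole right through. 0.23 kg. This point: on the axis, 12 mm above the underside; z up. At the start on a large plate's hub, underside 24 mm above the bench.
- green_plate_center (a point): Green small weight plate, loose, flat: disc 84 mm across, 8 mm thick, with a raised hub (44 mm across, the grip) whose top is 24 mm above the underside; 28 mm hole right through. 0.15 kg. This point: on the axis, 12 mm above the underside; z up. At the start on a large plate's hub, underside 24 mm above the bench.
- red_peg: Red storage peg, fixed, one of two 125 mm apart on a dark steel stand (90 x 215 mm, 12 mm high): red round foot 70 mm across, 8 mm thick, with an upright 12 mm steel pin in its centre. Origin: centre of the foot's underside, 12 mm above the bench; z up. The foot's top, where the plate rests, is at z 8 mm, the pin's rounded top at 50 mm.
- blue_peg: Blue storage peg, fixed, one of two 125 mm apart on a dark steel stand (90 x 215 mm, 12 mm high): blue round foot 70 mm across, 8 mm thick, with an upright 12 mm steel pin in its centre. Origin: centre of the foot's underside, 12 mm above the bench; z up. The foot's top, where the plate rests, is at z 8 mm, the pin's rounded top at 50 mm.
- yellow_peg: Yellow storage peg, fixed, one of two 125 mm apart on a dark steel stand (90 x 215 mm, 12 mm high): yellow round foot 70 mm across, 8 mm thick, with an upright 12 mm steel pin in its centre. Origin: centre of the foot's underside, 12 mm above the bench; z up. The foot's top, where the plate rests, is at z 8 mm, the pin's rounded top at 50 mm.
- green_peg: Green storage peg, fixed, one of two 125 mm apart on a dark steel stand (90 x 215 mm, 12 mm high): green round foot 70 mm across, 8 mm thick, with an upright 12 mm steel pin in its centre. Origin: centre of the foot's underside, 12 mm above the bench; z up. The foot's top, where the plate rests, is at z 8 mm, the pin's rounded top at 50 mm.
- dumbbell_center (a point): Bystander: a grey hexagonal dumbbell with a steel handle, 190 mm long, 62 mm high, lying on the far part of the bench. This point is its centre, 31 mm up; y runs along it.
- shaker_center (a point): Bystander: a grey drinks shaker with a black lid, 84 mm across, 184 mm high, standing on the bench at the robot's left. This point is on its axis, 90 mm up; z is up.
Not all that is in view belongs to the job. What is shaped like the part that bears blue_plate_center but black or brown is not meant.

How it is judged:
At the end, for the whole second after the job is handed in: Each of the four plates is over the pin of its own colour (axis within 10 mm of the pin's, which the hole allows anyway), resting flat on the coloured foot (height within 5 mm, tilt under 0.12 rad), at rest (horizontal distance between red_plate_center and red_peg below 0.01 m and z of red_plate_center in the frame of red_peg between 0.015 and 0.025 m and angle between each of red_plate_center, blue_plate_center, yellow_plate_center, green_plate_center's own z axis and vertical below 0.12 rad and linear speed of each of red_plate, blue_plate, yellow_plate, green_plate below 0.02 m/s and horizontal distance between blue_plate_center and blue_peg below 0.01 m and z of blue_plate_center in the frame of blue_peg between 0.015 and 0.025 m and horizontal distance between yellow_plate_center and yellow_peg below 0.01 m and z of yellow_plate_center in the frame of yellow_peg between 0.015 and 0.025 m and horizontal distance between green_plate_center and green_peg below 0.01 m and z of green_plate_center in the frame of green_peg between 0.015 and 0.025 m); the robot touches nothing.
It fails at once if a plate is let fall down its pin (faster than 0.55 m/s over the last 15 mm, a free drop of about 15 mm) ((horizontal distance between red_plate_center and red_peg below 0.012 m and z of red_plate_center in the frame of red_peg below 0.035 m and linear speed of red_plate above 0.55 m/s) or (horizontal distance between blue_plate_center and blue_peg below 0.012 m and z of blue_plate_center in the frame of blue_peg below 0.035 m and linear speed of blue_plate above 0.55 m/s) or (horizontal distance between yellow_plate_center and yellow_peg below 0.012 m and z of yellow_plate_center in the frame of yellow_peg below 0.035 m and linear speed of yellow_plate above 0.55 m/s) or (horizontal distance between green_plate_center and green_peg below 0.012 m and z of green_plate_center in the frame of green_peg below 0.035 m and linear speed of green_plate above 0.55 m/s)).
It fails at once if the dumbbell is moved by more than 40 mm (distance of dumbbell_center from where it was at the start of the episode above 0.04 m).
It fails at once if the drinks shaker is moved by more than 40 mm or tipped (distance of shaker_center from where it was at the start of the episode above 0.04 m or angle between shaker_center's own z axis and vertical above 0.5 rad).
It also fails if it takes over 90 s, if anything falls off the work surface, if the arm or the gripper's body presses on something with over 40 N, if the wrist force passes 120 N, or if a joint passes its speed limit or range.

### The arm

A 6-joint arm with a two-finger parallel gripper is mounted at the origin on the work surface. World frame = base frame: x ahead of the robot, y to its left, z up, the work surface at z = 0. Lengths are in m, angles in rad, forces in N, time in s.
With the tool pointing down it reaches from about 0.3 to 0.875 m from the base axis. Payload 6.4 kg.
Tool frame: the origin (TCP) lies midway between the tips of the shut fingers; the grasp point (between the pads) lies 19 mm behind it; z points along the fingers, y is the line along which they close (so a half turn about z gives the same grasp; the last joint's range is limited). The gripper opens to 85 mm and grips with 20 to 120 N. Pads are 22 mm wide; open, the fingers measure 114 mm over their backs; the gripper's body (76 mm by 85 mm) begins 54 mm behind the grasp point. The pads swing forward as they close: fully open they stand 13 mm farther back than shut.
Start: joints at [1.017, 0.181, 1.607, -0, 1.354, -0.206], TCP at [0.196, 0.541, 0.231] pointing down, gripper open.
Joint ranges: [-2.99, 2.99], [-0.89, 2.07], [0.3, 2.58], [-1.14, 4.28], [0, 2.63], [-3.12, 3.12]. Speed limits (rad/s): [2.57, 2.57, 3.01, 3.14, 3.14, 3.14].

### API

Orientations are given as a unit quaternion [w, x, y, z].
In Python, from bench import sensors, vision, ctrl gives the robot as it stands.
- The arm moves only by the tool carry_out, never from a script. Its argument "deltas" is text: rows parted by semicolons, each of 7 numbers parted by spaces: the shift along the tool's x, y, z in mm, then the turn, a rotation vector about the tool's x, y, z in rad, then the closure, from 0 (fully open) to 1 (shut). In form: tx ty tz ax ay az claw; .... A call has 1 to 12 rows; each row is the pose to reach, as a shift and turn from the pose commanded when the call began, along the tool's axes at that moment; what a row does not reach only later rows make up. A row lasts 1/8 s, in which the tool goes at most 62.5 mm and 10.7 degrees, less where a joint would pass 70% of its speed; a pose out of reach is approached as far as the arm can. A call with a gripper value outside its range is refused whole. The fingers move at their own pace and stop on an object; the grip force is fixed at half the most. Time passes only in rows, so rows that repeat a pose let the fingers close. It gives the time, the measured TCP pose, the force, the opening and the grip force at its end, in the units of the state.
- sensors.get_obs(): the state, without advancing time (a new reading comes with each control period).
- vision.camera(name): name is "side" or "top"; returns the picture (480x640x3 uint8, blue, green, red); there is no depth.
- vision.camera_model(name): a dict with "K" (3x3 intrinsics, pixels), "k1" (the pictures are not rectified: a ray, as slopes to the right and down, at radius r is drawn at 1 + k1 r^2 times it, then the intrinsics apply), "extrinsics" (4x4, takes a point from world to camera coordinates). Camera axes: x right, y down, z forward; pixel columns grow to the right and rows downward; lengths in m; the calibration is good to about 2 mm. A picture is of the moment at which its call begins. camera_model takes no time and is no camera call.
- ctrl.hand_in(): hands the job in; it is judged then, once.
The state is a dict: "time_s": time; "q": joint angles; "dq": joint speeds; "joint_efforts": joint torques, N m; "eef_pos": TCP position; "eef_rot": TCP orientation; "wrist_force": force on the tool from outside, world axes, zero at the start; "torque": the same for the moment, N m; "opening": opening from 0.0 (shut) to 1.0 (fully open); "grasp_force": force on a finger pad.
Only numpy, scipy, OpenCV 4.12 (cv2) and the standard library are available. Lean on these libraries where they do the work, as an engineer would, in place of code of your own. Each camera call takes 0.05 s, during which the arm holds its last target. There are 200 camera calls.

## Working session

There is one attempt and no reset: what is moved stays moved. The work goes in short steps, Python scripts to look and compute and a tool call to move; the robot and the scene stay as the last step left them, time stands still between calls to the robot, and variables do not carry over. Pictures are saved under pics/ and viewed, at most 14 in all, crops included, and the job is handed in when it is done.

Besides the shell and the picture viewer there is one more tool, called as name(argument=value, ...) on one line, values as JSON. carry_out: Moves the arm, as the interface text tells. Its arguments: {"type":"object","properties":{"deltas":{"type":"string"}},"required":["deltas"]}

```bash
mkdir -p pics; cat > h.py <<'E'
import numpy as np, cv2
from bench import sensors, vision, ctrl
def ray(cam,u,v):
    m=vision.camera_model(cam);K=np.array(m["K"]);E=np.array(m["extrinsics"])
    d=np.array([(u-K[0,2])/K[0,0],(v-K[1,2])/K[1,1]]);s=d.copy()
    for _ in range(20): s=d/(1+m["k1"]*(s@s))
    R=E[:3,:3];return -R.T@E[:3,3], R.T@np.array([*s,1])
def onplane(cam,u,v,z):
    o,d=ray(cam,u,v);return o+d*(z-o[2])/d[2]
def proj(cam,p):
    m=vision.camera_model(cam);K=np.array(m["K"]);E=np.array(m["extrinsics"])
    c=E[:3,:3]@np.array(p)+E[:3,3];s=c[:2]/c[2];s=s*(1+m["k1"]*(s@s));return K[0,0]*s[0]+K[0,2],K[1,1]*s[1]+K[1,2]
E
python3 - <<'E'
from h import *
for c in("top","side"):
    cv2.imwrite(f"pics/{c}0.png",vision.camera(c)); print(c,ray(c,320,240))
    print(vision.camera_model(c)["k1"])
o=sensors.get_obs();print(o)
E
```

```text
top (array([0.35928184, 0.03511576, 1.33390641]), array([ 0.13975334,  0.00978186, -0.99017483]))
0.028767758091594015
side (array([ 0.26705569, -0.7746332 ,  1.03620726]), array([ 0.20110314,  0.6213073 , -0.75750729]))
-0.036913511323203016
{'time_s': 0.1, 'q': array([ 1.01668847e+00,  1.81458144e-01,  1.60793954e+00,  2.27730525e-06,
        1.35378357e+00, -2.06254091e-01]), 'dq': array([ 0.00068111, -0.00081563, -0.00208988, -0.0008305 , -0.00011156,
       -0.00021077]), 'joint_efforts': array([-3.93423288e-04, -4.45874548e+01, -3.52236736e+01, -3.94988756e-04,
        4.11035871e-03,  3.85315639e-05]), 'eef_pos': array([0.19569247, 0.54013671, 0.23046384]), 'eef_rot': array([-2.95788335e-04,  1.73051496e-01,  9.84912457e-01, -7.37173310e-04]), 'wrist_force': array([ 0.41195666, -0.39867569,  0.20713576]), 'torque': array([-0.00487299,  0.01033675,  0.04498153]), 'grasp_force': 0.0, 'opening': 0.9975337802926068}
```

View pics/top0.png

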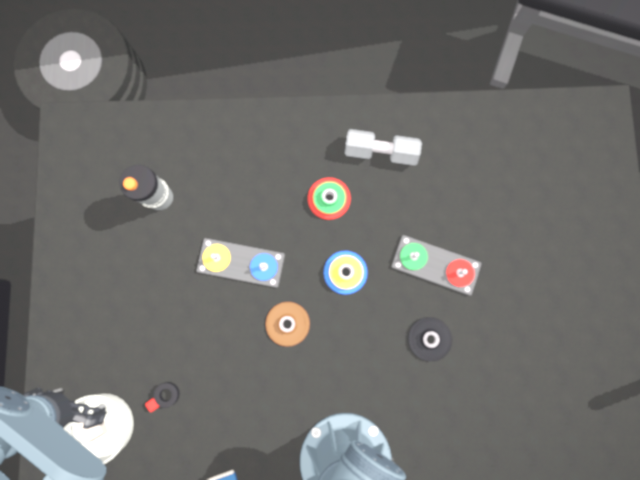

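View pics/side0.png

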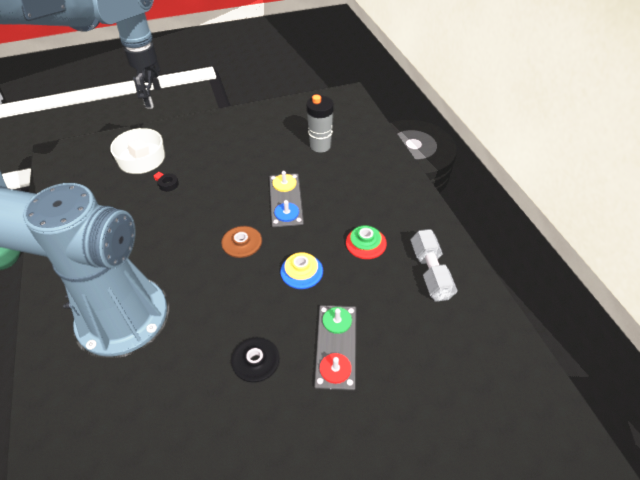

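Candidates in the top view: green plate on red at (330,198), yellow on blue at (346,272). The lookalikes are brown at (288,324) and black at (430,340), which aren't wanted. Pegs: yellow (216,258), blue (263,267), green (414,257), red (461,273). The bystanders are the dumbbell (383,147) and the shaker (148,188).

```bash
cat >> h.py <<'E'
HUE={"red":[(0,8),(172,180)],"yellow":[(22,35)],"green":[(50,85)],"blue":[(100,118)]}
def blobs(cam,img,col,amin=80):
    hsv=cv2.cvtColor(img,cv2.COLOR_BGR2HSV)
    m=sum(cv2.inRange(hsv,(a,120,70),(b,255,255)) for a,b in HUE[col])
    cs,_=cv2.findContours(m,cv2.RETR_EXTERNAL,cv2.CHAIN_APPROX_NONE)
    return [cv2.convexHull(c) for c in cs if cv2.contourArea(c)>amin]
def disc(cam,hull,z):  # cast the outline onto its plane, fit a circle
    p=np.array([onplane(cam,*q[0],z)[:2] for q in hull]).astype(np.float32)
    (x,y),r=cv2.minEnclosingCircle((p*1000).astype(np.float32)); return x,y,2*r
E
python3 - <<'E'
from h import *
for cam in("top","side"):
    im=cv2.imread(f"pics/{cam}0.png")
    for col in HUE:
        for h in blobs(cam,im,col):
            c=h[:,0].mean(0).round();print(cam,col,c,{z:np.round(disc(cam,h,z/1000)).tolist() for z in ((9,20) if col in("red","blue") else (20,32))})
im=cv2.imread("pics/top0.png")[170:310,190:490];cv2.imwrite("pics/crop0.png",cv2.resize(im,None,fx=2.6,fy=2.6,interpolation=cv2.INTER_CUBIC))
E
```

```text
top red [152. 405.] {9: [144.0, 478.0, 34.0], 20: [146.0, 474.0, 34.0]}
top red [460. 272.] {9: [451.0, -309.0, 67.0], 20: [450.0, -306.0, 67.0]}
top red [328. 199.] {9: [658.0, 22.0, 116.0], 20: [655.0, 23.0, 115.0]}
top blue [344. 273.] {9: [461.0, -14.0, 114.0], 20: [460.0, -14.0, 113.0]}
side red [337. 367.] {9: [451.0, -304.0, 74.0], 20: [449.0, -309.0, 74.0]}
side red [365. 246.] {9: [656.0, 19.0, 118.0], 20: [652.0, 11.0, 117.0]}
side red [49. 30.] {9: [-280.0, 1706.0, 393.0], 20: [-274.0, 1679.0, 389.0]}
side red [169.  12.] {9: [524.0, 1644.0, 645.0], 20: [521.0, 1618.0, 638.0]}
side green [337. 321.] {20: [495.0, -194.0, 70.0], 32: [493.0, -200.0, 69.0]}
side green [366. 236.] {20: [659.0, 31.0, 86.0], 32: [654.0, 22.0, 85.0]}
side blue [304. 277.] {9: [459.0, -18.0, 116.0], 20: [457.0, -26.0, 115.0]}
side blue [286. 212.] {9: [481.0, 202.0, 76.0], 20: [479.0, 192.0, 75.0]}
```

View pics/crop0.png

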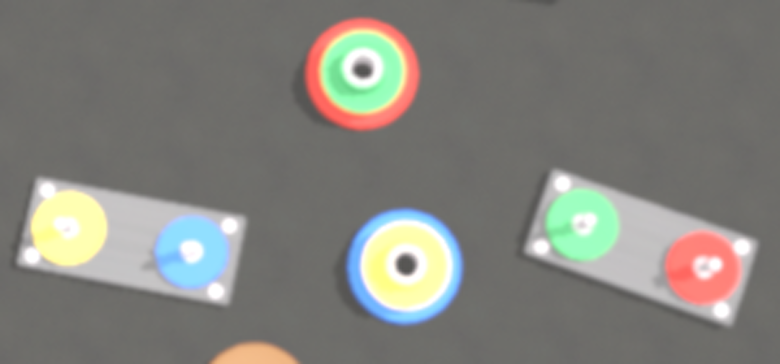

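The crop confirms the choice: green on red, yellow on blue, and four coloured feet. The masks need widening for yellow, green and blue in the top view.

```bash
sed -i 's/(a,120,70)/(a,90,70)/; s/(22,35)/(18,38)/; s/(50,85)/(50,92)/; s/(100,118)/(96,120)/' h.py
python3 - <<'E'
from h import *
for cam in("top","side"):
    im=cv2.imread(f"pics/{cam}0.png")
    hsv=cv2.cvtColor(im,cv2.COLOR_BGR2HSV)
    for col in HUE:
        for h in blobs(cam,im,col):
            if cv2.contourArea(h)>3000: continue
            c=h[:,0].mean(0).round();print(cam,col,c,{z:np.round(disc(cam,h,z/1000)).tolist() for z in ((9,20) if col in("red","blue") else (20,32))})
    if cam=="top": print([hsv[v,u].tolist() for u,v in((210,262),(420,262),(268,272),(336,208),(346,283))])
E
```

```text
top red [150. 405.] {9: [143.0, 478.0, 38.0], 20: [145.0, 474.0, 38.0]}
top red [459. 273.] {9: [451.0, -310.0, 72.0], 20: [451.0, -307.0, 72.0]}
top red [328. 198.] {9: [658.0, 22.0, 118.0], 20: [655.0, 22.0, 117.0]}
top yellow [339. 275.] {20: [456.0, -5.0, 53.0], 32: [455.0, -5.0, 53.0]}
top yellow [130. 183.] {20: [710.0, 545.0, 31.0], 32: [707.0, 541.0, 31.0]}
top green [414. 257.] {20: [496.0, -191.0, 68.0], 32: [495.0, -189.0, 67.0]}
top green [329. 198.] {20: [658.0, 22.0, 75.0], 32: [655.0, 22.0, 75.0]}
top blue [263. 267.] {9: [480.0, 198.0, 71.0], 20: [479.0, 197.0, 70.0]}
top blue [346. 273.] {9: [461.0, -14.0, 117.0], 20: [460.0, -14.0, 116.0]}
[[30, 85, 255], [71, 98, 255], [99, 108, 255], [71, 101, 255], [30, 84, 255]]
side red [334. 368.] {9: [451.0, -304.0, 76.0], 20: [449.0, -309.0, 75.0]}
side red [365. 247.] {9: [656.0, 19.0, 119.0], 20: [652.0, 10.0, 118.0]}
side red [38. 32.] {9: [-277.0, 1705.0, 398.0], 20: [-272.0, 1678.0, 394.0]}
side red [181.   8.] {9: [526.0, 1641.0, 650.0], 20: [523.0, 1615.0, 643.0]}
side yellow [299. 264.] {20: [462.0, -5.0, 89.0], 32: [459.0, -14.0, 88.0]}
side yellow [286. 183.] {20: [504.0, 315.0, 82.0], 32: [502.0, 302.0, 81.0]}
side green [337. 320.] {20: [495.0, -193.0, 74.0], 32: [492.0, -200.0, 73.0]}
side green [ 10. 257.] {20: [-289.0, 274.0, 80.0], 32: [-283.0, 262.0, 79.0]}
side green [366. 236.] {20: [659.0, 31.0, 89.0], 32: [654.0, 21.0, 87.0]}
side blue [303. 274.] {9: [460.0, -18.0, 117.0], 20: [458.0, -26.0, 116.0]}
side blue [286. 212.] {9: [481.0, 203.0, 78.0], 20: [478.0, 192.0, 77.0]}
```

```bash
sed -i 's/(a,90,70)/(a,60 if col=="yellow" else 90,110)/' h.py
python3 - <<'E'
from h import *
for cam in("top","side"):
    im=cv2.imread(f"pics/{cam}0.png")
    for h in blobs(cam,im,"yellow"):
        print(cam,h[:,0].mean(0).round(),[np.round(disc(cam,h,z/1000)).tolist() for z in (20,32)])
o=sensors.get_obs();print(o["eef_pos"])
from scipy.spatial.transform import Rotation as R
q=o["eef_rot"];print(R.from_quat(q[[1,2,3,0]]).as_matrix().round(3))
E
```

```text
top [345. 271.] [[461.0, -15.0, 78.0], [460.0, -15.0, 77.0]]
top [216. 256.] [[507.0, 317.0, 75.0], [506.0, 315.0, 74.0]]
top [130. 183.] [[710.0, 545.0, 31.0], [707.0, 541.0, 31.0]]
side [301. 264.] [[462.0, -7.0, 91.0], [460.0, -16.0, 90.0]]
side [284. 183.] [[507.0, 315.0, 83.0], [504.0, 302.0, 82.0]]
[0.19569247 0.54013671 0.23046384]
[[-0.94   0.341 -0.001]
 [ 0.341  0.94  -0.001]
 [ 0.    -0.002 -1.   ]]
```

```bash
cat >> h.py <<'E'
from scipy.spatial.transform import Rotation as Rot
def delta(*targets):  # mm world -> mm tool
    o=sensors.get_obs();q=o["eef_rot"];M=Rot.from_quat(q[[1,2,3,0]])
    print("t",round(o["time_s"],2),"pos",(o["eef_pos"]*1000).round(1),"F",o["wrist_force"].round(1))
    for t in targets: print(t,M.inv().apply(np.array(t)-o["eef_pos"]*1000).round(1))
    print("tilt",M.as_matrix()[:,2].round(4))
E
python3 -c "
from h import *
delta((460,-15,190),(460,-15,120))"
```

```text
t 0.1 pos [195.7 540.1 230.5] F [ 0.4 -0.4  0.2]
(460, -15, 190) [-437.7 -431.7   41. ]
(460, -15, 120) [-437.7 -431.6  111. ]
tilt [-8.0e-04 -1.3e-03 -1.0e+00]
```

carry_out(deltas="-219 -216 20 0 0 0 0;-438 -432 41 0 0 0 0;-438 -432 41 0 0 0 0;-438 -432 41 0 0 0 0;-438 -432 41 0 0 0 0;-438 -432 41 0 0 0 0;-438 -432 41 0 0 0 0;-438 -432 41 0 0 0 0;-438 -432 41 0 0 0 0;-438 -432 41 0 0 0 0;-438 -432 90 0 0 0 0;-438 -432 111 0 0 0 0")

```text
time_s: 1.6
eef_pos: [0.4588, -0.0153, 0.1175]
eef_rot: [-0.002, 0.174, 0.985, 0.0]
wrist_force: [-0.9, -0.2, -1.0]
opening: 1.0
grasp_force: 0.0
```

carry_out(deltas="0 0 40 0 0 0 0;0 0 70 0 0 0 0;0 0 82 0 0 0 0;0 0 87 0 0 0 0;0 0 87 0 0 0 0")

```text
time_s: 2.22
eef_pos: [0.4611, -0.0149, 0.0339]
eef_rot: [0.0, 0.173, 0.985, -0.0]
wrist_force: [0.2, -0.6, 0.2]
opening: 1.005
grasp_force: 0.0
```

```bash
python3 -c "
from h import *
delta((460,-15,30))
im=vision.camera('side')[200:320,220:380];cv2.imwrite('pics/s1.png',cv2.resize(im,None,fx=4,fy=4,interpolation=cv2.INTER_CUBIC))"
```

```text
t 2.23 pos [461.1 -14.9  33.9] F [ 0.2 -0.6  0.2]
(460, -15, 30) [ 1.  -0.4  3.9]
tilt [ 9.e-04 -3.e-04 -1.e+00]
```

View pics/s1.png

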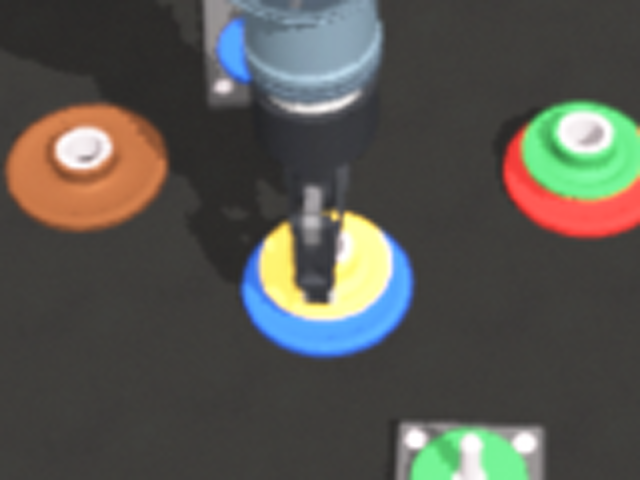

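The fingers straddle the yellow hub and are centred on the stack (crop ~(320,270)). Closing.

carry_out(deltas="0 0 4 0 0 0 0;0 0 4 0 0 0 0.3;0 0 4 0 0 0 1;0 0 4 0 0 0 1;0 0 4 0 0 0 1;0 0 4 0 0 0 1;0 0 4 0 0 0 1;0 0 4 0 0 0 1")

```text
time_s: 3.28
eef_pos: [0.461, -0.0156, 0.0304]
eef_rot: [0.0, 0.173, 0.985, -0.001]
wrist_force: [-4.6, -2.4, 11.0]
opening: 0.489
grasp_force: 61.5
```

```bash
python3 -c "
from h import *
delta((461,-15,110),(506,317,110))"
```

```text
t 3.27 pos [461.  -15.6  30.4] F [-4.6 -2.4 11. ]
(461, -15, 110) [  0.1   0.5 -79.6]
(506, 317, 110) [ 70.8 328.  -80.1]
tilt [ 5.0e-04 -1.5e-03 -1.0e+00]
```

carry_out(deltas="0 0 -30 0 0 0 1;0 0 -80 0 0 0 1;12 55 -80 0 0 0 1;24 110 -80 0 0 0 1;35 165 -80 0 0 0 1;47 220 -80 0 0 0 1;59 275 -80 0 0 0 1;67 310 -80 0 0 0 1;71 328 -80 0 0 0 1;71 328 -80 0 0 0 1;71 328 -80 0 0 0 1")

```text
time_s: 4.65
eef_pos: [0.5053, 0.3164, 0.1089]
eef_rot: [-0.0, 0.173, 0.985, -0.001]
wrist_force: [-0.1, 0.1, -2.3]
opening: 0.487
grasp_force: 62.4
```

```bash
python3 - <<'E'
from h import *
delta((506,317,110))
a=vision.camera('side');b=vision.camera('top')
z=(sensors.get_obs()["eef_pos"][2]-.0064+.008)
for n,i in(("side",a),("top",b)):
    for h in blobs(n,i,"yellow"): print(n,h[:,0].mean(0).round(),np.round(disc(n,h,z)).tolist())
cv2.imwrite('pics/s2.png',np.hstack([cv2.resize(a[120:240,220:340],None,fx=3,fy=3),cv2.resize(b[200:320,160:280],None,fx=3,fy=3)]))
E
```

```text
t 4.65 pos [505.3 316.4 108.9] F [-0.1  0.1 -2.3]
(506, 317, 110) [-0.5  0.8 -1.1]
tilt [-1.e-03 -9.e-04 -1.e+00]
side [284. 183.] [485.0, 218.0, 75.0]
side [282. 160.] [505.0, 313.0, 95.0]
top [221. 255.] [507.0, 303.0, 90.0]
top [129. 183.] [686.0, 510.0, 28.0]
```

View pics/s2.png

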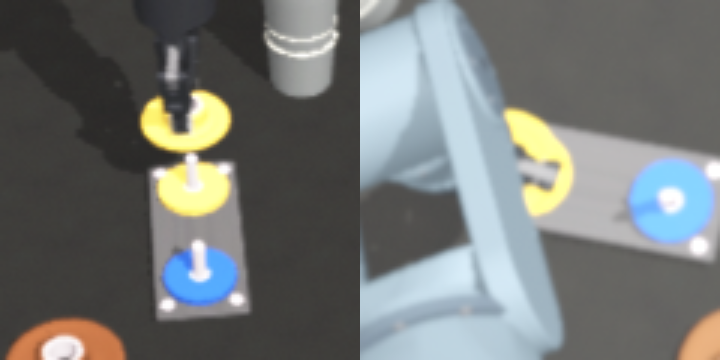

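The yellow plate is held flat above its peg. In the side crop the pin top is at about (191,157), i.e. pixel (283.7,172.3). I'll cross-check the pin tops.

```bash
python3 - <<'E'
from h import *
print((onplane('side',283.7,172.3,.061)*1000).round(1), (onplane('side',286.3,200.7,.061)*1000).round(1))
# expected foot/pin-top pixels for my peg estimates
for n,p in dict(y=(506,317),b=(479.5,196.5),g=(495,-192),r=(450.5,-307.5)).items():
    for c in('side','top'): print(n,c,[np.round(proj(c,(p[0]/1e3,p[1]/1e3,z)),1).tolist() for z in(.02,.06)])
E
```

```text
[507.6 313.2  61. ] [482.1 194.7  61. ]
y side [[283.7, 181.8], [282.9, 171.9]]
y top [[216.2, 257.8], [212.8, 256.1]]
b side [[286.1, 210.6], [285.3, 200.7]]
b top [[263.0, 266.7], [261.0, 265.3]]
g side [[336.5, 319.2], [336.8, 310.1]]
g top [[413.8, 256.5], [416.5, 254.8]]
r side [[335.1, 366.9], [335.4, 358.5]]
r top [[460.0, 272.6], [464.2, 271.4]]
```

carry_out(deltas="-1 1 30 0 0 0 1;-1 1 55 0 0 0 1;-1 1 68 0 0 0 1;-1 1 75 0 0 0 1;-1 1 79 0 0 0 1;-1 1 81 0 0 0 1;-1 1 81 0 0 0 1")

```text
time_s: 5.62
eef_pos: [0.5071, 0.3185, 0.0288]
eef_rot: [0.0, 0.173, 0.985, 0.0]
wrist_force: [0.6, -0.5, -2.7]
opening: 0.489
grasp_force: 62.4
```

carry_out(deltas="0 0 1 0 0 0 1;0 0 2 0 0 0 1;0 0 2 0 0 0 1")

```text
time_s: 6.0
eef_pos: [0.507, 0.3185, 0.0266]
eef_rot: [0.0, 0.173, 0.985, 0.0]
wrist_force: [-0.9, -0.4, -0.1]
opening: 0.491
grasp_force: 62.5
```

carry_out(deltas="0 0 0 0 0 0 0.3;0 0 0 0 0 0 0;0 0 0 0 0 0 0;0 0 0 0 0 0 0;0 0 -30 0 0 0 0;0 0 -85 0 0 0 0;0 -60 -110 0 0 0 0;-20 -120 -110 0 0 0 0;-40 -180 -110 0 0 0 0;-50 -240 -100 0 0 0 0;-65 -290 -90 0 0 0 0;-70 -328 -80 0 0 0 0")

```text
time_s: 7.5
eef_pos: [0.4608, -0.0162, 0.1064]
eef_rot: [0.001, 0.174, 0.985, -0.0]
wrist_force: [-0.6, 0.2, 0.1]
opening: 1.002
grasp_force: 0.0
```

```bash
python3 - <<'E'
from h import *
a=vision.camera('side');b=vision.camera('top')
for n,i in(("side",a),("top",b)):
    for c,z in(("yellow",.028),("blue",.009),("blue",.02)):
        for h in blobs(n,i,c): print(n,c,z,h[:,0].mean(0).round(),np.round(disc(n,h,z)).tolist())
delta((461,-15.5,40))
cv2.imwrite('pics/s3.png',np.hstack([cv2.resize(a[140:320,220:360],None,fx=2.5,fy=2.5),cv2.resize(b[200:320,180:280],None,fx=3,fy=3.75)]))
E
```

```text
side yellow 0.028 [273. 181.] [478.0, 317.0, 74.0]
side blue 0.009 [302. 271.] [460.0, -17.0, 118.0]
side blue 0.009 [280. 214.] [474.0, 202.0, 76.0]
side blue 0.02 [302. 271.] [458.0, -25.0, 117.0]
side blue 0.02 [280. 214.] [472.0, 192.0, 75.0]
top yellow 0.028 [216. 257.] [506.0, 320.0, 93.0]
top blue 0.009 [343. 284.] [443.0, -12.0, 105.0]
top blue 0.009 [265. 265.] [481.0, 197.0, 72.0]
top blue 0.02 [343. 284.] [442.0, -11.0, 104.0]
top blue 0.02 [265. 265.] [480.0, 196.0, 71.0]
t 7.6 pos [459.7 -16.7 105.5] F [ 0.2  0.4 -0.2]
(461, -15.5, 40) [-0.9  1.7 65.5]
tilt [-1.6e-03 -4.0e-04 -1.0e+00]
```

View pics/s3.png

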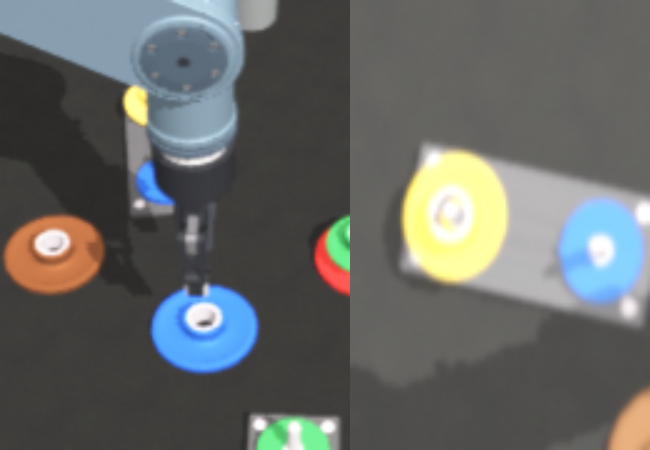

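Yellow lies on its foot; blue is alone at side (302,271) with its hub free. Go down and grip.

carry_out(deltas="-1 1 50 0 0 0 0;-1 1 80 0 0 0 0;-1 1 92 0 0 0 0;-1 1 97 0 0 0 0;-1 1 97 0 0 0 0.3;-1 1 97 0 0 0 1;-1 1 97 0 0 0 1;-1 1 97 0 0 0 1;-1 1 97 0 0 0 1;-1 1 97 0 0 0 1;-1 1 97 0 0 0 1")

```text
time_s: 8.98
eef_pos: [0.4631, -0.0137, 0.0109]
eef_rot: [0.001, 0.173, 0.985, -0.0]
wrist_force: [-3.8, 0.2, 11.6]
opening: 0.489
grasp_force: 59.1
```

```bash
python3 -c "
from h import *
delta((460.5,-16,90),(480,196.5,90))"
```

```text
t 8.97 pos [463.1 -13.7  10.9] F [-3.8  0.2 11.6]
(460.5, -16, 90) [  1.5  -3.1 -79.1]
(480, 196.5, 90) [ 55.5 203.3 -79.2]
tilt [ 1.8e-03 -8.0e-04 -1.0e+00]
```

carry_out(deltas="0 0 -30 0 0 0 1;0 0 -79 0 0 0 1;13 50 -79 0 0 0 1;27 100 -79 0 0 0 1;40 150 -79 0 0 0 1;50 185 -79 0 0 0 1;54 203 -79 0 0 0 1;54 203 -79 0 0 0 1;54 203 -79 0 0 0 1;54 203 -40 0 0 0 1;54 203 -22 0 0 0 1;54 203 -22 0 0 0 1")

```text
time_s: 10.48
eef_pos: [0.48, 0.1949, 0.0305]
eef_rot: [-0.001, 0.174, 0.985, -0.0]
wrist_force: [0.3, 0.3, -2.3]
opening: 0.482
grasp_force: 68.2
```

```bash
python3 - <<'E'
from h import *
delta((480,196.5,40))
a=vision.camera('side');b=vision.camera('top')
cv2.imwrite('pics/s4.png',np.hstack([cv2.resize(a[140:260,220:340],None,fx=3,fy=3),cv2.resize(b[200:320,180:300],None,fx=3,fy=3)]))
z=sensors.get_obs()["eef_pos"][2]-.002
for h in blobs("side",a,"blue"): print(h[:,0].mean(0).round(),np.round(disc("side",h,z)).tolist())
E
```

```text
t 10.47 pos [480.  194.9  30.5] F [ 0.3  0.3 -2.3]
(480, 196.5, 40) [ 0.6  1.5 -9.5]
tilt [-2.2e-03 -5.0e-04 -1.0e+00]
[286. 210.] [479.0, 193.0, 118.0]
```

View pics/s4.png

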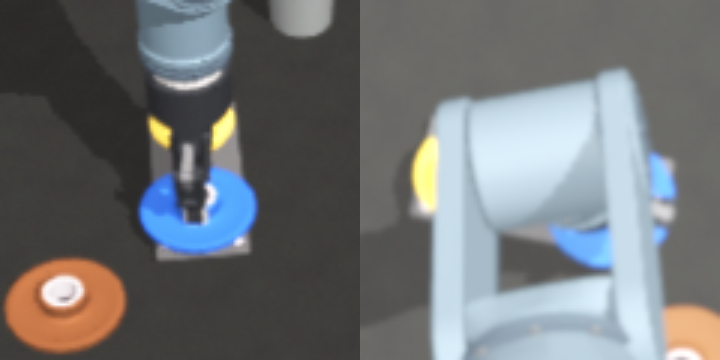

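Blue sits flat over the foot (side (286,210), measured (479,193)). Nudging down before release.

carry_out(deltas="0 0 0.7 0 0 0 1;0 0 0.7 0 0 0 1")

```text
time_s: 10.82
eef_pos: [0.4807, 0.1959, 0.0308]
eef_rot: [0.0, 0.173, 0.985, 0.0]
wrist_force: [-0.0, -0.7, -3.3]
opening: 0.484
grasp_force: 68.2
```

carry_out(deltas="0 0 0.8 0 0 0 1;0 0 0.8 0 0 0 1")

```text
time_s: 11.08
eef_pos: [0.4805, 0.196, 0.0298]
eef_rot: [-0.0, 0.173, 0.985, -0.0]
wrist_force: [-0.5, 0.4, -3.8]
opening: 0.483
grasp_force: 68.2
```

carry_out(deltas="0 0 1 0 0 0 1;0 0 1 0 0 0 1;0 0 1 0 0 0 1")

```text
time_s: 11.45
eef_pos: [0.4807, 0.196, 0.0293]
eef_rot: [0.0, 0.173, 0.985, 0.0]
wrist_force: [-2.9, -1.4, 5.4]
opening: 0.486
grasp_force: 69.0
```

carry_out(deltas="0 0 0 0 0 0 0.3;0 0 0 0 0 0 0;0 0 0 0 0 0 0;0 0 0 0 0 0 0;0 0 -30 0 0 0 0;0 0 -85 0 0 0 0;-45 -20 -110 0 0 0 0;-95 -44 -110 0 0 0 0;-145 -68 -110 0 0 0 0;-195 -90 -100 0 0 0 0;-224 -104 -85 0 0 0 0;-224 -104 -80 0 0 0 0")

```text
time_s: 12.95
eef_pos: [0.6562, 0.0197, 0.1073]
eef_rot: [-0.001, 0.174, 0.985, -0.0]
wrist_force: [0.0, -0.2, 0.5]
opening: 1.005
grasp_force: 0.0
```

```bash
python3 - <<'E'
from h import *
delta((655.5,21.5,31))
a=vision.camera('side');b=vision.camera('top')
for n,i in(("side",a),("top",b)):
    for c,z in(("yellow",.028),("blue",.029),("green",.032),("red",.009)):
        for h in blobs(n,i,c,200): print(n,c,h[:,0].mean(0).round(),np.round(disc(n,h,z)).tolist())
E
```

```text
t 12.95 pos [656.2  19.7 107.3] F [ 0.  -0.2  0.5]
(655.5, 21.5, 31) [ 1.2  1.5 76.3]
tilt [-0.0012 -0.     -1.    ]
side yellow [283. 179.] [507.0, 315.0, 99.0]
side blue [286. 209.] [479.0, 194.0, 118.0]
side green [337. 320.] [492.0, -200.0, 73.0]
side green [ 10. 248.] [-293.0, 308.0, 152.0]
side green [366. 236.] [654.0, 21.0, 87.0]
side red [334. 368.] [451.0, -304.0, 76.0]
side red [367. 247.] [657.0, 18.0, 118.0]
side red [229.   4.] [644.0, 1672.0, 433.0]
side red [40. 22.] [-310.0, 1847.0, 601.0]
top yellow [216. 257.] [506.0, 320.0, 92.0]
top blue [256. 264.] [479.0, 198.0, 117.0]
top green [412. 256.] [495.0, -188.0, 68.0]
top red [459. 272.] [451.0, -310.0, 74.0]
```

Blue and yellow are both on their pegs. Next I'll grip green (TCP z about 32).

carry_out(deltas="1 1 30 0 0 0 0;1 1 60 0 0 0 0;1 1 71 0 0 0 0;1 1 75 0 0 0 0;1 1 75 0 0 0 0.3;1 1 75 0 0 0 1;1 1 75 0 0 0 1;1 1 75 0 0 0 1;1 1 75 0 0 0 1;1 1 75 0 0 0 1;1 1 75 0 0 0 1")

```text
time_s: 14.42
eef_pos: [0.6563, 0.0229, 0.0355]
eef_rot: [0.001, 0.173, 0.985, 0.0]
wrist_force: [-0.8, -0.2, 6.0]
opening: 0.484
grasp_force: 61.3
```

```bash
python3 -c "
from h import *
delta((655,21.5,110),(495,-192,110))"
```

```text
t 14.43 pos [656.3  22.9  35.5] F [-0.8 -0.2  6. ]
(655, 21.5, 110) [  0.6  -1.8 -74.5]
(495, -192, 110) [  78.2 -257.   -74.9]
tilt [ 2.7e-03 -4.0e-04 -1.0e+00]
```

carry_out(deltas="0 0 -30 0 0 0 1;0 0 -75 0 0 0 1;16 -52 -75 0 0 0 1;32 -104 -75 0 0 0 1;48 -156 -75 0 0 0 1;64 -208 -75 0 0 0 1;74 -240 -75 0 0 0 1;78 -257 -75 0 0 0 1;78 -257 -75 0 0 0 1;78 -257 -75 0 0 0 1")

```text
time_s: 15.68
eef_pos: [0.4948, -0.1911, 0.1088]
eef_rot: [0.0, 0.173, 0.985, 0.0]
wrist_force: [0.4, 0.3, -1.1]
opening: 0.476
grasp_force: 61.1
```

```bash
python3 - <<'E'
from h import *
delta((495,-192,32))
a=vision.camera('side');b=vision.camera('top')
cv2.imwrite('pics/s5.png',np.hstack([cv2.resize(a[260:400,280:420],None,fx=3,fy=3),cv2.resize(b[200:340,360:500],None,fx=2.5,fy=3)]))
z=sensors.get_obs()["eef_pos"][2]-.0115+.008
for n,i in(("side",a),("top",b)):
    for h in blobs(n,i,"green"): print(n,h[:,0].mean(0).round(),np.round(disc(n,h,z)).tolist())
E
```

```text
t 15.68 pos [ 494.8 -191.1  108.8] F [ 0.4  0.3 -1.1]
(495, -192, 32) [-0.5 -0.8 76.8]
tilt [ 3.e-04  4.e-04 -1.e+00]
side [339. 310.] [488.0, -214.0, 129.0]
side [  8. 247.] [-252.0, 229.0, 141.0]
top [418. 264.] [468.0, -192.0, 51.0]
```

View pics/s5.png

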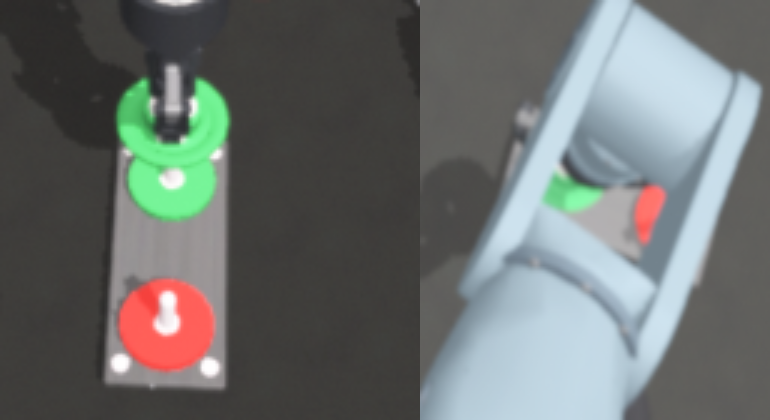

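Green is held flat above its foot (crop (173,120), foot (172,182)). Lowering it.

carry_out(deltas="0 -1 30 0 0 0 1;0 -1 52 0 0 0 1;0 -1 65 0 0 0 1;0 -1 72 0 0 0 1;0 -1 76 0 0 0 1;0 -1 76 0 0 0 1;0 -1 76 0 0 0 1")

```text
time_s: 16.65
eef_pos: [0.4943, -0.1932, 0.0334]
eef_rot: [0.001, 0.173, 0.985, -0.0]
wrist_force: [-0.2, 0.1, -0.5]
opening: 0.479
grasp_force: 61.1
```

carry_out(deltas="0 0 1 0 0 0 1;0 0 1.5 0 0 0 1;0 0 1.5 0 0 0 1")

```text
time_s: 17.02
eef_pos: [0.4939, -0.193, 0.0315]
eef_rot: [0.0, 0.173, 0.985, -0.0]
wrist_force: [-0.2, 0.0, -0.3]
opening: 0.479
grasp_force: 61.2
```

carry_out(deltas="0 0 1 0 0 0 1;0 0 1 0 0 0 1")

```text
time_s: 17.27
eef_pos: [0.4939, -0.193, 0.0314]
eef_rot: [-0.0, 0.173, 0.985, -0.0]
wrist_force: [-3.7, 1.8, 9.9]
opening: 0.48
grasp_force: 62.4
```

carry_out(deltas="0 0 0 0 0 0 0.3;0 0 0 0 0 0 0;0 0 0 0 0 0 0;0 0 0 0 0 0 0;0 0 -30 0 0 0 0;0 0 -85 0 0 0 0;-17 52 -100 0 0 0 0;-34 106 -100 0 0 0 0;-50 160 -100 0 0 0 0;-67 214 -95 0 0 0 0;-80 256 -85 0 0 0 0;-80 256 -80 0 0 0 0")

```text
time_s: 18.77
eef_pos: [0.6571, 0.0236, 0.1093]
eef_rot: [-0.0, 0.171, 0.985, 0.0]
wrist_force: [0.6, -0.4, -0.0]
opening: 0.998
grasp_force: 0.0
```

```bash
python3 - <<'E'
from h import *
delta((656.5,20,10))
a=vision.camera('side');b=vision.camera('top')
for n,i in(("side",a),("top",b)):
    for c,z in(("green",.028),("red",.009)):
        for h in blobs(n,i,c,200): print(n,c,h[:,0].mean(0).round(),np.round(disc(n,h,z)).tolist())
E
```

```text
t 18.77 pos [657.1  23.6 109.3] F [ 0.6 -0.4 -0. ]
(656.5, 20, 10) [-0.7 -3.6 99.3]
tilt [-3.e-04  6.e-04 -1.e+00]
side green [336. 318.] [495.0, -194.0, 88.0]
side green [ 10. 246.] [-296.0, 312.0, 153.0]
side red [334. 368.] [451.0, -304.0, 76.0]
side red [365. 243.] [657.0, 20.0, 120.0]
side red [224.   4.] [646.0, 1671.0, 428.0]
side red [41. 25.] [-312.0, 1848.0, 597.0]
top green [415. 257.] [496.0, -190.0, 86.0]
top red [459. 272.] [451.0, -310.0, 74.0]
```

carry_out(deltas="-1 -3 50 0 0 0 0;-1 -3 80 0 0 0 0;-1 -3 93 0 0 0 0;-1 -3 99 0 0 0 0;-1 -3 99 0 0 0 0.3;-1 -3 99 0 0 0 1;-1 -3 99 0 0 0 1;-1 -3 99 0 0 0 1;-1 -3 99 0 0 0 1;-1 -3 99 0 0 0 1;-1 -3 99 0 0 0 1")

```text
time_s: 20.25
eef_pos: [0.6578, 0.0177, 0.0136]
eef_rot: [0.002, 0.173, 0.985, 0.0]
wrist_force: [-1.4, 1.2, 6.8]
opening: 0.481
grasp_force: 60.1
```

```bash
python3 -c "
from h import *
delta((657,21,90),(450.5,-307.5,90))"
```

```text
t 20.25 pos [657.8  17.7  13.6] F [-1.4  1.2  6.8]
(657, 21, 90) [  1.6   3.  -76.4]
(450.5, -307.5, 90) [  83.9 -376.2  -77.1]
tilt [ 3.4e-03 -1.0e-04 -1.0e+00]
```

carry_out(deltas="0 0 -30 0 0 0 1;0 0 -85 0 0 0 1;12 -54 -90 0 0 0 1;24 -108 -90 0 0 0 1;36 -162 -90 0 0 0 1;48 -216 -90 0 0 0 1;60 -270 -90 0 0 0 1;72 -324 -90 0 0 0 1;80 -360 -90 0 0 0 1;83 -376 -85 0 0 0 1;83 -376 -85 0 0 0 1;83 -376 -85 0 0 0 1")

```text
time_s: 21.75
eef_pos: [0.4504, -0.3066, 0.096]
eef_rot: [-0.0, 0.173, 0.985, 0.0]
wrist_force: [-0.9, -0.1, -4.7]
opening: 0.474
grasp_force: 62.6
```

```bash
python3 - <<'E'
from h import *
delta((450.5,-307.5,33.6))
a=vision.camera('side')
cv2.imwrite('pics/s6.png',cv2.resize(a[280:420,260:420],None,fx=3,fy=3))
z=sensors.get_obs()["eef_pos"][2]-.0136+.009
for h in blobs("side",a,"red"): print(h[:,0].mean(0).round(),np.round(disc("side",h,z)).tolist())
E
```

```text
t 21.75 pos [ 450.4 -306.6   96. ] F [-0.9 -0.1 -4.7]
(450.5, -307.5, 33.6) [-0.5 -0.8 62.4]
tilt [-3.e-04  1.e-03 -1.e+00]
[335. 356.] [446.0, -314.0, 128.0]
[220.   7.] [600.0, 1456.0, 414.0]
[11. 29.] [-347.0, 1636.0, 478.0]
```

View pics/s6.png

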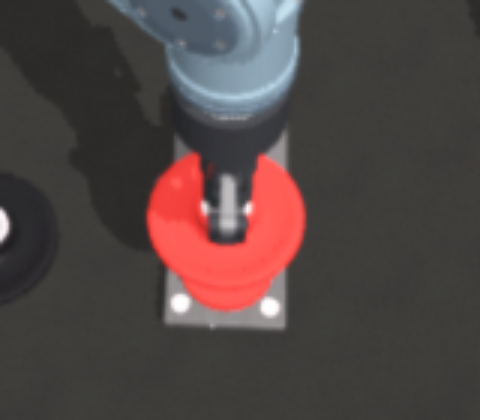

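Red is held flat above its foot (crop (226,220)). Lowering it.

carry_out(deltas="0 -1 22 0 0 0 1;0 -1 40 0 0 0 1;0 -1 52 0 0 0 1;0 -1 58 0 0 0 1;0 -1 61 0 0 0 1;0 -1 61 0 0 0 1;0 -1 61 0 0 0 1")

```text
time_s: 22.68
eef_pos: [0.45, -0.3091, 0.0358]
eef_rot: [0.0, 0.173, 0.985, -0.0]
wrist_force: [-0.5, -0.1, -4.4]
opening: 0.476
grasp_force: 62.6
```

carry_out(deltas="0 0 1 0 0 0 1;0 0 2 0 0 0 1;0 0 2 0 0 0 1")

```text
time_s: 23.05
eef_pos: [0.4498, -0.3089, 0.0337]
eef_rot: [0.0, 0.173, 0.985, -0.0]
wrist_force: [-1.6, -0.6, -0.8]
opening: 0.474
grasp_force: 63.0
```

The weight is carried by the foot now. Release, rise and move back clear.

carry_out(deltas="0 0 0.5 0 0 0 1;0 0 0.5 0 0 0 0.3;0 0 0.5 0 0 0 0;0 0 0 0 0 0 0;0 0 0 0 0 0 0;0 0 -30 0 0 0 0;0 0 -85 0 0 0 0;0 0 -140 0 0 0 0;40 0 -180 0 0 0 0;90 0 -180 0 0 0 0;120 0 -180 0 0 0 0;120 0 -180 0 0 0 0")

```text
time_s: 24.55
eef_pos: [0.3357, -0.2673, 0.2134]
eef_rot: [0.0, 0.174, 0.985, -0.0]
wrist_force: [0.5, 0.3, 0.2]
opening: 1.002
grasp_force: 0.0
```

```bash
python3 - <<'E'
from h import *
delta()
a=vision.camera('side');b=vision.camera('top')
cv2.imwrite('pics/end.png',np.hstack([cv2.resize(a[80:400,200:480],None,fx=1.4,fy=1.4),cv2.resize(b[120:360,120:500],(400,448))]))
for n,i in(("side",a),("top",b)):
    for c,z in(("yellow",.028),("blue",.029),("green",.028),("red",.029)):
        for h in blobs(n,i,c,300): print(n,c,h[:,0].mean(0).round(),np.round(disc(n,h,z)).tolist())
E
```

```text
t 24.55 pos [ 335.7 -267.3  213.4] F [0.5 0.3 0.2]
tilt [ 3.e-04 -6.e-04 -1.e+00]
side green [336. 318.] [495.0, -194.0, 88.0]
side green [  7. 247.] [-296.0, 312.0, 153.0]
side red [334. 367.] [448.0, -309.0, 116.0]
side red [169.   9.] [508.0, 1671.0, 697.0]
top yellow [217. 258.] [506.0, 320.0, 92.0]
top blue [260. 266.] [479.0, 197.0, 117.0]
top green [415. 256.] [496.0, -190.0, 86.0]
top red [463. 271.] [449.0, -307.0, 118.0]
```

View pics/end.png

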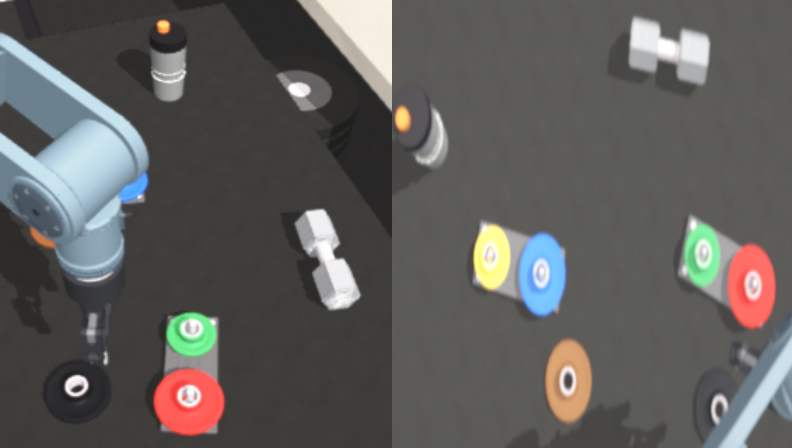

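All four plates lie flat on their own pegs, the pins show in the holes, the bystanders are where they were, and the gripper is clear of everything. Handing in.

```bash
python3 -c "
from h import *
print(ctrl.hand_in())"
```

```text
the job is handed in; nothing more can be done
None
```

The job is handed in at about 25 s: in the final pictures all four plates lie flat on the pegs of their own colours, each lowered onto its foot before release, with the dumbbell and shaker not touched; the hand-in gave no verdict back.

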